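# Load a bushing into the feed chute and push it home against the escapement stop

## Task

Take the brass bushing from the green mat, stand it on the open loading end at the top of the sloped feed chute, and push it down between the walls and past the yellow brake spring until it comes up firmly against the stop screw of the red escapement; keep it pressed there for a moment. Push only hard enough to feel the stop: more than about 14 N on the stop screw would force the escapement. Leave the bushing resting against the stop screw, and the other bushings, the tape roll and the carton where they are.

Things in the scene. Friction and masses are not known exactly. Their poses are not given: they have to be found in the camera images.
- bushing: The part to load: a plain brass bushing, a short upright tube 38 mm in outside diameter, 32 mm high, bore 21 mm, about 0.22 kg (it varies by a fifth). It stands on end on the green cutting mat (3 mm thick). Origin: centre of its underside; z along its axis, upward.
- steel_bushing: A steel bushing of the same size standing on the mat, to be left alone. Origin: centre of its underside.
- black_bushing: A black plastic bushing of the same size standing on the mat, to be left alone. Origin: centre of its underside. The three bushings stand about 100 mm apart, in any order.
- tape_roll: Yellow roll of tape lying flat on the desk, 60 mm in diameter, 19 mm high. Origin: centre of its underside. To be left alone.
- carton: Small white and blue card box lying on the desk, 55 x 86 x 22 mm. Origin: centre of its underside. To be left alone.
- chute (a point): The feeder's sloped chute, fixed on the desk: steel floor 310 mm long, 66 wide, sloping down at 0.25 rad; about 109 mm above the desk at its upper end, 32 at its lower. Origin: on the floor's surface at the upper end, on the centre line; x downhill along the floor, y across, z square to the floor. The bushing does not slide on it by itself; under 2.5 N pushes it along the bare floor.
- load_spot (a point): Middle of the open loading end, on the chute floor's surface, 32 mm down from the upper end; axes as the chute's. No walls here: bare floor from 32 mm uphill of this point to 28 mm downhill. The bushing's centre belongs here when it is loaded.
- walls_start (a point): On the chute floor's surface and centre line, 100 mm down from the upper end (68 mm below the loading spot), where the straight walls start; axes as the chute's. Their inner faces stand 21 mm either side, 4 mm thick, 16 mm high, to the lower end. Lead-in walls flare to it from 31 mm either side, starting 40 mm further uphill.
- brake_face (a point): Where the yellow leaf of the brake reaches full depth: 165 mm down the chute, 14 mm from the centre line on the +y side, 10 mm above the floor (leaf 5 to 15 above it). It slopes in over the 35 mm before and runs on flat 97 mm downhill. It yields sideways, pressing the bushing on the -y wall with 3 N: pushing then takes 3 to 6 N (friction varies), up to 8 N while entering.
- seat_middle (a point): On the chute floor's surface and centre line, 241 mm down the chute; axes as the chute's. The centre of the seated bushing lies somewhere within 10 mm uphill or downhill of this point, as the stop screw happens to be set. The escapement's grey cheek plates begin 25 mm below it, 25 to 30 mm either side, up to 58 mm above the floor.
- stop: Red stop blade hung across the chute: 32 mm wide, 4 thick. Origin on its pivot, 278 mm down the chute, 50 above its floor; axes as the chute's. It bears a steel stop screw, 8 mm thick, round tip, on the centre line 25 mm above the floor, pointing uphill. How far it is set out is not measured: the tip is 8 to 28 mm uphill of the origin. It is locked, and does not turn or shift.
- blade_foot (a point): Point in the middle of the red stop blade, at the height of the stop screw: 278 mm down the chute and 25 mm above its floor while the escapement is closed. A spring holds the blade shut, and it is meant to take up to 14 N on the stop screw (on top of what the brake takes). More than that counts as forcing it; at about 17 N the blade swings open downhill (1.5 mm here is open).
Mind the look-alikes: they are no part of the job. What is meant by the bushing is not blue, and is the smaller of those in its own colour.

How it is judged:
On the way, in this order (a step that is already met when the one before it is completed fails the run):
1. the brass bushing stands flat on the loading end of the chute (x of bushing in the frame of chute between 0.012 and 0.075 m and y of bushing in the frame of chute between -0.022 and 0.022 m and z of bushing in the frame of chute between -0.003 and 0.003 m and angle between the z axis of bushing and the z axis of chute, either way round below 0.12 rad), for 0.2 s.
2. it has been slid down the floor into the straight walls, ahead of the full brake (x of bushing in the frame of chute between 0.1 and 0.165 m and z of bushing in the frame of chute between -0.003 and 0.004 m and angle between the z axis of bushing and the z axis of chute, either way round below 0.12 rad).
3. it is pressed against the stop with more than 2 N for 0.2 s (contact force between bushing and stop above 2 N and x of bushing in the frame of chute between 0.224 and 0.258 m and y of bushing in the frame of chute between -0.008 and 0.008 m and z of bushing in the frame of chute between -0.003 and 0.003 m), for 0.2 s.
At the end, for the whole second after the job is handed in: The brass bushing stands flat on the chute floor (within 3 mm and 0.12 rad) between the walls and rests in contact with the stop screw (its centre 224 to 258 mm down the chute, contact force above 0.05 N), at rest, with the escapement closed (blade within 1 mm of its place) (x of bushing in the frame of chute between 0.224 and 0.258 m and y of bushing in the frame of chute between -0.008 and 0.008 m and z of bushing in the frame of chute between -0.003 and 0.003 m and angle between the z axis of bushing and the z axis of chute, either way round below 0.12 rad and contact force between bushing and stop above 0.05 N and linear speed of bushing below 0.01 m/s and x of blade_foot in the frame of chute below 0.279 m); the robot touches nothing.
It fails at once if the stop is pressed with more than 14 N (contact force between bushing and stop above 14 N).
It fails at once if the escapement is forced open (stop blade pushed more than 1.5 mm downhill at the height of the stop screw) (x of blade_foot in the frame of chute above 0.2795 m).
It fails at once if another bushing is moved more than 15 mm (distance of any of steel_bushing, black_bushing from where it was at the start of the episode above 0.015 m).
It fails at once if the tape roll or the carton is moved more than 15 mm (distance of any of tape_roll, carton from where it was at the start of the episode above 0.015 m).
It also fails if it takes over 61 s, if anything falls off the work surface, if the arm or the gripper's body presses on something with over 40 N, if the wrist force passes 120 N, or if a joint passes its speed limit or range.

## Robot

A 6-joint arm with a two-finger parallel gripper is mounted at the origin on the work surface. World frame = base frame: x ahead of the robot, y to its left, z up, the work surface at z = 0. Lengths are in m, angles in rad, forces in N, time in s.
With the tool pointing down it reaches from about 0.35 to 0.975 m from the base axis. Payload 4.9 kg.
Tool frame: the origin (TCP) lies on the front face of the gripper's body, between the roots of the fingers; the fingertips stand ctrl.finger_overhang ahead of it and the grasp point (between the pads) lies 54 mm ahead of it (ctrl.finger_overhang is the distance from the TCP to the fingertips, in m); z points along the fingers, y is the line along which they close (so a half turn about z gives the same grasp; the last joint's range is limited). The gripper opens to 85 mm and grips with 20 to 120 N. Pads are 22 mm wide; open, the fingers measure 114 mm over their backs; the gripper's body (76 mm by 85 mm) begins 54 mm behind the grasp point. The pads swing forward as they close: fully open they stand 13 mm farther back than shut.
Start: joints at [-1.221, 0.053, 1.613, -0, 1.476, -0.119], TCP at [0.282, -0.558, 0.304] pointing down, gripper open.
Joint ranges: [-3.01, 3.01], [-1.01, 2.22], [0.06, 2.58], [-1.02, 4.17], [0.09, 2.62], [-3.14, 3.14]. Speed limits (rad/s): [2.57, 2.57, 3.14, 3.14, 3.14, 3.14].

## Interface

Orientations are given as a rotation vector (axis times angle).
In Python, from station import ctrl, vision gives the robot as it stands. The module is installed in compiled form; this text tells all that it offers.
- The arm moves only by the tool drive_tool, never from a script. Its argument "rows" is a list of rows, each a list of 2 entries, a list of its own where there are three numbers: the shift along the tool's x, y, z in m, then the turn about the tool's z in rad. A call has 1 to 10 rows; each row shifts and turns the commanded pose from where the row before left it, along the tool's axes as they then stand; what a row does not reach is not made up. A row lasts 1/10 s, in which the tool goes at most 50 mm and 8.59 degrees, less where a joint would pass 70% of its speed; a pose out of reach is approached as far as the arm can. A call with a gripper value outside its range is refused whole. "jaw" is the closure, from 0 (fully open) to 1 (shut), set as the call begins (left out, the last holds). The fingers move at their own pace and stop on an object; "grip_force" is the grip in N (left out, the last holds). Time passes only in rows, so rows that do not move let the fingers close. It gives the time, the measured TCP pose, the force, the opening and the grip force at its end, in the units of the state.
- ctrl.get_obs(): the state, without advancing time (a new reading comes with each control period).
- vision.get_image(name): name is "scene" or "top" or "wrist"; returns a dict with "image" (420x560x3 uint8, blue, green, red), "vertical_fov" (degrees; the focal length in pixels is half the picture's height over the tangent of half this angle, whatever the lens; pixels are square), "cx", "cy" (the principal point, pixels), "dist_coeffs" ([k1, k2, p1, p2, k3] as OpenCV has them; the pictures are not rectified), "R" (3x3) and "t" (3): a world point X has camera coordinates R X + t. Camera axes: x right, y down, z forward; pixel columns grow to the right and rows downward; lengths in m; the calibration is good to about 2 mm. A picture is of the moment at which its call begins. There is no depth.
- ctrl.finish_job(): hands the job in; it is judged then, once.
The state is a dict: "t": time; "q": joint angles; "dq": joint speeds; "effort": joint torques, N m; "tool_pos": TCP position; "tool_rot": TCP orientation; "contact_force": force on the tool from outside, world axes, zero at the start; "wrist_torque": the same for the moment, N m; "opening": finger opening in m; "grip_force": force on a finger pad.
Only numpy, scipy, OpenCV 4.12 (cv2) and the standard library are available. Lean on these libraries where they do the work, as an engineer would, in place of code of your own. Each camera call takes 0.05 s, during which the arm holds its last target. There are 200 camera calls.

## Working session

There is one attempt and no reset: what is moved stays moved. The work goes in short steps, Python scripts to look and compute and a tool call to move; the robot and the scene stay as the last step left them, time stands still between calls to the robot, and variables do not carry over. Pictures are saved under pics/ and viewed, at most 10 in all, crops included, and the job is handed in when it is done.

Besides the shell and the picture viewer there is one more tool, called after ">>>" as a command line: name --argument value ..., lists and objects as JSON in quotes. drive_tool: Moves the arm, as the interface text tells. Its arguments: {"type":"object","properties":{"rows":{"type":"array","items":{"type":"array"}},"jaw":{"type":"number"},"grip_force":{"type":"number"}},"required":["rows"]}

```bash
mkdir -p pics; cat > h.py <<'E'
import numpy as np, cv2
from station import ctrl, vision
def K(d):
    h=d["image"].shape[0]; f=h/2/np.tan(np.radians(d["vertical_fov"])/2)
    return np.array([[f,0,d["cx"]],[0,f,d["cy"]],[0,0,1]])
def ray(d,px):
    u=cv2.undistortPoints(np.array([[px]],float),K(d),np.array(d["dist_coeffs"]))[0,0]
    R=np.array(d["R"]);t=np.array(d["t"]); return -R.T@t, R.T@np.array([u[0],u[1],1])
def on_z(d,px,z):
    o,r=ray(d,px); return o+r*(z-o[2])/r[2]
def tri(obs):
    A=np.zeros((3,3));b=np.zeros(3);L=[]
    for d,px in obs:
        o,r=ray(d,px); r=r/np.linalg.norm(r); P=np.eye(3)-np.outer(r,r);A+=P;b+=P@o;L.append((o,P))
    X=np.linalg.solve(A,b); return X,[float(np.linalg.norm(P@(X-o))) for o,P in L]
def proj(d,X):
    return cv2.projectPoints(np.array(X,float).reshape(-1,3),cv2.Rodrigues(np.array(d["R"]))[0],np.array(d["t"],float),K(d),np.array(d["dist_coeffs"]))[0][:,0]
import pickle
def snap(name,fn):
    d=vision.get_image(name); cv2.imwrite(f"pics/{fn}.png",d["image"]); pickle.dump(d,open(f"pics/{fn}.pkl","wb")); return d
def load(fn): return pickle.load(open(f"pics/{fn}.pkl","rb"))
E
python3 - <<'E'
from h import *
a=snap("scene","s0");b=snap("top","t0");c=snap("wrist","w0")
for d in(a,b,c):print(-np.array(d["R"]).T@d["t"],d["vertical_fov"])
cv2.imwrite("pics/st.png",cv2.resize(np.hstack([a["image"],b["image"]]),(800,300)))
print(ctrl.get_obs(),ctrl.finger_overhang)
E
```

```text
[ 1.05462114 -0.67710078  0.92616209] 49.66772255790257
[ 0.45886423 -0.00721643  1.45908034] 42.05081300767949
[ 0.34630767 -0.52599731  0.37238437] 59.08380200153233
{'t': 0.15, 'q': array([-1.22101415e+00,  5.32182423e-02,  1.61398660e+00, -1.28822709e-05,
        1.47601204e+00, -1.19011605e-01]), 'dq': array([ 0.00053778, -0.00158307, -0.0035138 ,  0.00111555,  0.0012903 ,
        0.00089368]), 'effort': array([ 1.22129120e-03, -3.94240594e+01, -3.70721126e+01, -8.59748343e-05,
        4.65233563e-03,  1.05597860e-05]), 'tool_pos': array([ 0.28224326, -0.55721956,  0.30293249]), 'tool_rot': array([-3.05411619e+00, -7.29282528e-01,  3.13580853e-04]), 'contact_force': array([-0.03484878, -0.11728236,  0.88942936]), 'wrist_torque': array([ 0.02391269,  0.01674129, -0.02881086]), 'grip_force': 0.0, 'opening': 0.08539728020427914} 0.0726
```

View pics/t0.png

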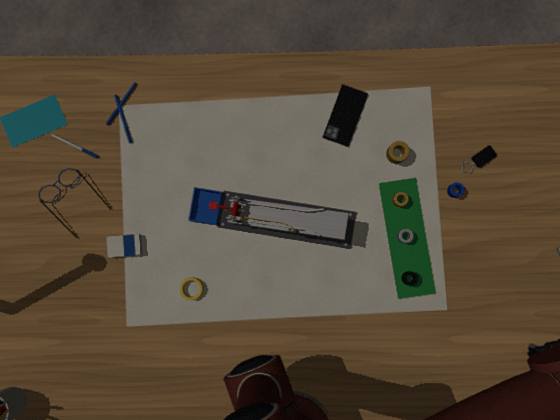

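View pics/s0.png

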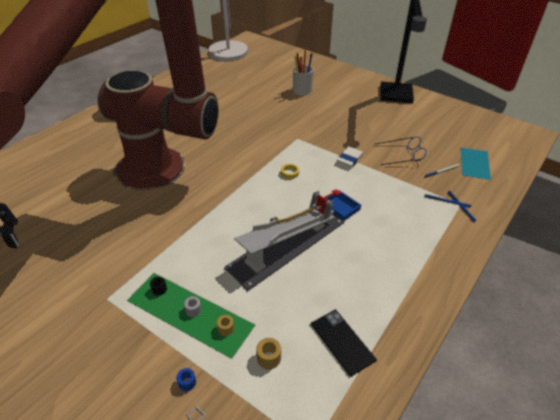

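The top view shows the brass bushing on the mat at (401,199). The look-alikes are the larger brass ring off the mat (398,152), steel (405,237), black (410,279), the blue ring (456,190) and the tape roll (191,289). I choose (401,199), and check it in crops.

```bash
python3 - <<'E'
from h import *
a=load("s0");b=load("t0")
A=cv2.resize(b["image"][175:260,180:440],None,fx=3,fy=3,interpolation=cv2.INTER_CUBIC)  # 780x255
B=cv2.resize(a["image"][180:370,130:390],None,fx=3,fy=3,interpolation=cv2.INTER_CUBIC)[:,:780] #780x570
B2=B
A=cv2.convertScaleAbs(A,alpha=1.6)
cv2.imwrite("pics/c1.png",A);cv2.imwrite("pics/c2.png",cv2.convertScaleAbs(B2,alpha=1.3))
for n,p in(("brass",(401,199)),("steel",(405.5,237)),("blk",(410.5,279)),("big",(398,152)),("c_up",(354,229)),("c_lo",(222,209))):
    print(n,on_z(b,p,.035 if n[0]!='c' else .11))
E
```

```text
brass [ 0.60881651 -0.29898247  0.035     ]
steel [ 0.5100236  -0.30759755  0.035     ]
blk [ 0.40217183 -0.31680079  0.035     ]
big [ 0.73215989 -0.29450298  0.035     ]
c_up [ 0.52865209 -0.16716413  0.11      ]
c_lo [0.58304505 0.15832038 0.11      ]
```

View pics/c1.png

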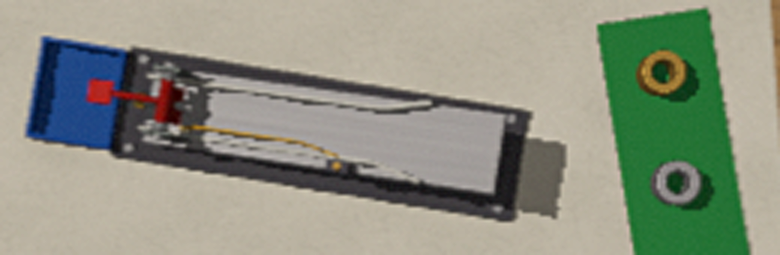

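View pics/c2.png

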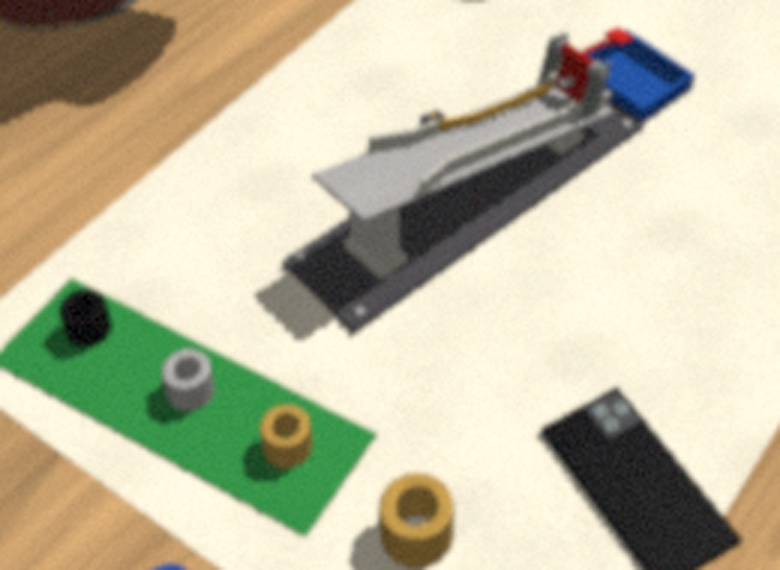

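The crops confirm the brass bushing is the small one at the mat's end. The upper floor corners are at (504,113) and (496,194) in c1, and (363,218) and (313,177) in c2. The brass rim centre is at (662,72) in c1 and (286,424) in c2.

```bash
python3 - <<'E'
from h import *
a=load("s0");b=load("t0")
T=lambda x,y:(180+(x+.5)/3-.5,175+(y+.5)/3-.5)
S=lambda x,y:(130+(x+.5)/3-.5,180+(y+.5)/3-.5)
c1,e1=tri([(b,T(504,113)),(a,S(363,218))]);c2,e2=tri([(b,T(496,194)),(a,S(313,177))])
br,e3=tri([(b,T(662,72)),(a,S(286,424))])
st,e4=tri([(b,T(676,183)),(a,S(187,366))])
print(c1,e1,c2,e2,np.linalg.norm(c1-c2));print("brass",br,e3,"steel",st,e4)
for z in(0.0,.01):
  P=[on_z(b,T(*p),z)for p in((533,110),(133,48),(515,220),(113,157))]
  for i in(0,2): print(z,P[i],P[i+1],np.degrees(np.arctan2(*(P[i+1]-P[i])[[1,0]])))
  print("axis end",(P[0]+P[2])/2,(P[1]+P[3])/2)
E
```

```text
[ 0.56937576 -0.15326516  0.10955293] [0.0009422319199712171, 0.0009422319199711341] [ 0.50471984 -0.14392015  0.10638431] [0.0014765994529146022, 0.0014765994529145929] 0.06540456975488136
brass [ 0.60989355 -0.29761546  0.03339862] [1.26041222703302e-05, 1.2604122270347847e-05] steel [ 0.51355363 -0.30650844  0.03438262] [6.833169155140466e-05, 6.83316915514611e-05]
0.0 [ 0.5813828  -0.19012794  0.        ] [0.64263045 0.16610151 0.        ] 80.2443383774143
0.0 [ 0.48394495 -0.1719682   0.        ] [0.54492645 0.18463398 0.        ] 80.29588270276227
axis end [ 0.53266387 -0.18104807  0.        ] [0.59377845 0.17536774 0.        ]
0.01 [ 0.5805431  -0.18887434  0.01      ] [0.64137099 0.16491365 0.01      ] 80.2443383774143
0.01 [ 0.48377305 -0.17083906  0.01      ] [0.54433661 0.1833191  0.01      ] 80.29588270276227
axis end [ 0.53215808 -0.1798567   0.01      ] [0.5928538  0.17411638 0.01      ]
```

>>> drive_tool --rows '[[[0,0,0],-0.134],[[0,0,0],-0.134],[[0,0,0],-0.134],[[0,0,0],-0.134],[[0,0,0],-0.134],[[0,0,0],-0.134],[[0,0,0],-0.13],[[0,0,0],0]]' --jaw 0 --grip_force 25

```text
t: 0.95
tool_pos: [0.2823, -0.5574, 0.3034]
tool_rot: [-2.4, -2.026, -0.0]
contact_force: [-0.2, 0.1, -0.2]
opening: 0.0857
grip_force: 0.0
```

```bash
cat >> h.py <<'E'
from scipy.spatial.transform import Rotation as Ro
O=np.array([.537,-.1486,.109]);ps=np.radians(80.4);sl=.25
X=np.array([np.cos(ps)*np.cos(sl),np.sin(ps)*np.cos(sl),-np.sin(sl)]);Y=np.array([-np.sin(ps),np.cos(ps),0]);Z=np.cross(X,Y)
def ch(p): return O+np.array([X,Y,Z]).T@np.array(p)
def inch(w): return np.array([X,Y,Z])@(np.array(w)-O)
def delta(target):
    o=ctrl.get_obs();R=Ro.from_rotvec(o["tool_rot"])
    print("pos",o["tool_pos"].round(4),"yaw",np.degrees(np.arctan2(R.as_matrix()[1,0],R.as_matrix()[0,0])).round(2),"tool delta mm",(R.inv().apply(np.array(target)-o["tool_pos"])*1000).round(1),"F",o["contact_force"].round(2),"open",round(o["opening"],4),"t",o["t"])
E
python3 -c "
from h import *
delta([.610,-.2976,.2])"
```

```text
pos [ 0.2823 -0.5574  0.3034] yaw 80.36 tool delta mm [310.9 279.6 103.5] F [-0.16  0.13 -0.15] open 0.0857 t 0.95
```

>>> drive_tool --rows '[[[0.031,0.028,0.0103],0],[[0.031,0.028,0.0103],0],[[0.031,0.028,0.0103],0],[[0.031,0.028,0.0103],0],[[0.031,0.028,0.0103],0],[[0.031,0.028,0.0103],0],[[0.031,0.028,0.0103],0],[[0.031,0.028,0.0103],0],[[0.031,0.028,0.0103],0],[[0.031,0.028,0.0103],0]]'

```text
t: 1.95
tool_pos: [0.6114, -0.2974, 0.2003]
tool_rot: [-2.403, -2.023, 0.0]
contact_force: [0.9, -0.5, 0.9]
opening: 0.0857
grip_force: 0.0
```

>>> drive_tool --rows '[[[0,0,0],0],[[0,0,0],0],[[0,0,0],0]]'

```text
t: 2.25
tool_pos: [0.6099, -0.2993, 0.2011]
tool_rot: [2.402, 2.025, -0.0]
contact_force: [0.5, 0.3, -0.4]
opening: 0.0855
grip_force: 0.0
```

```bash
python3 -c "
from h import *
delta([.610,-.2976,.0826])
d=snap('wrist','w1');im=d['image'].copy()
for p in proj(d,[[.61,-.2976,.035],[.5136,-.3065,.035]]): cv2.drawMarker(im,(int(p[0]),int(p[1])),(255,0,255),0,12); print(p)
cv2.imwrite('pics/w1m.png',im)"
```

```text
pos [ 0.6099 -0.2993  0.2011] yaw 80.27 tool delta mm [  1.7  -0.2 118.5] F [ 0.49  0.27 -0.41] open 0.0855 t 2.25
[277.79312046 212.78876164]
[141.76213006 247.79365972]
```

View pics/w1m.png

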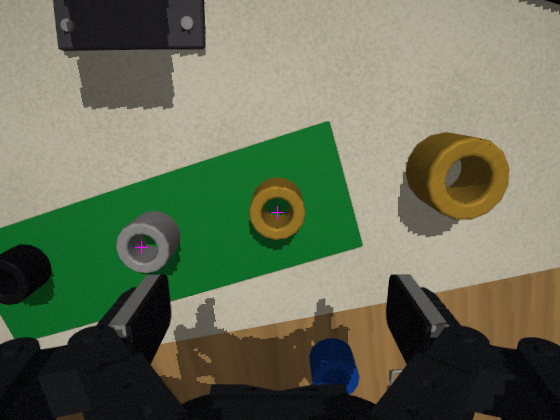

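The markers sit on the rim centres of brass (278,213) and steel (142,248), so the position and height agree. I descend and grasp.

>>> drive_tool --rows '[[[0.0017,0,0.02],0],[[0,0,0.02],0],[[0,0,0.02],0],[[0,0,0.02],0],[[0,0,0.02],0],[[0,0,0.018],0],[[0,0,0],0],[[0,0,0],0]]'

```text
t: 3.1
tool_pos: [0.6103, -0.2976, 0.083]
tool_rot: [-2.401, -2.026, 0.0]
contact_force: [0.0, -0.0, 0.1]
opening: 0.0852
grip_force: 0.0
```

>>> drive_tool --rows '[[[0,0,0],0],[[0,0,0],0],[[0,0,0],0],[[0,0,0],0],[[0,0,0],0],[[0,0,0],0],[[0,0,0],0],[[0,0,0],0],[[0,0,0],0],[[0,0,0],0]]' --jaw 1 --grip_force 25

```text
t: 4.1
tool_pos: [0.611, -0.2973, 0.084]
tool_rot: [2.399, 2.027, 0.0]
contact_force: [-1.9, 1.1, 5.7]
opening: 0.0371
grip_force: 25.7
```

>>> drive_tool --rows '[[[0,0,-0.02],0],[[0,0,-0.04],0],[[0,0,-0.04],0],[[0,0,-0.03],0],[[0,0,0],0],[[0,0,0],0]]'

```text
t: 4.7
tool_pos: [0.6104, -0.2969, 0.2124]
tool_rot: [-2.4, -2.027, -0.0]
contact_force: [-0.7, -0.0, -3.2]
opening: 0.037
grip_force: 25.8
```

```bash
python3 -c "
from h import *
w=ch([.032,0,0]);print(w)
delta(w+[0,0,.135])"
```

```text
[ 0.5421707  -0.118029    0.10108307]
pos [ 0.6104 -0.2969  0.2124] yaw 80.38 tool delta mm [165.  -97.2 -23.7] F [-0.67 -0.01 -3.17] open 0.037 t 4.7
```

>>> drive_tool --rows '[[[0,0,-0.0237],0],[[0.0275,-0.0162,0],0],[[0.0275,-0.0162,0],0],[[0.0275,-0.0162,0],0],[[0.0275,-0.0162,0],0],[[0.0275,-0.0162,0],0],[[0.0275,-0.0162,0],0],[[0,0,0],0],[[0,0,0],0],[[0,0,0],0]]'

```text
t: 5.7
tool_pos: [0.5419, -0.1185, 0.2349]
tool_rot: [-2.399, -2.025, 0.002]
contact_force: [0.0, -0.5, -1.9]
opening: 0.037
grip_force: 25.9
```

```bash
python3 -c "
from h import *
w=ch([.032,0,0])
delta(w+[0,0,.090])
d=snap('wrist','w2');s=snap('scene','s2')
for D in(d,s):
  for i,j in((0,1),(1,3),(3,2),(2,0)):
    q=[ch([x,y,0]) for x in(0,.31) for y in(-.033,.033)]
    p=proj(D,[q[i],q[j]]).round().astype(int);cv2.line(D['image'],tuple(map(int,p[0])),tuple(map(int,p[1])),(255,0,255),1)
c=cv2.resize(s['image'][170:310,200:370],(510,420),interpolation=cv2.INTER_CUBIC)
cv2.imwrite('pics/j2.png',cv2.resize(np.hstack([d['image'],cv2.convertScaleAbs(c,alpha=1.3)]),(800,314)))"
```

```text
pos [ 0.5419 -0.1185  0.2349] yaw 80.35 tool delta mm [ 0.5  0.3 43.8] F [ 0.03 -0.53 -1.9 ] open 0.037 t 5.7
```

View pics/j2.png

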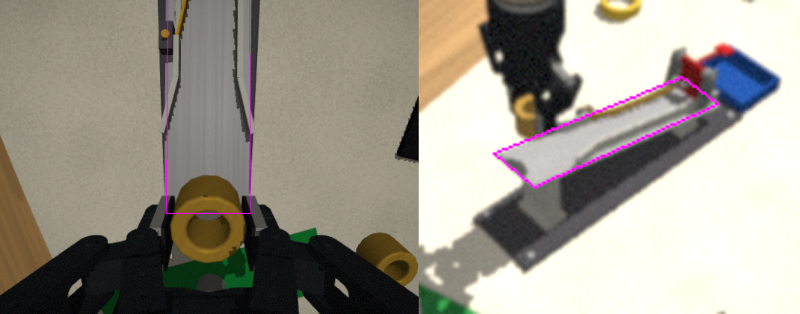

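The chute outline overlay fits in both views. I lower it now.

>>> drive_tool --rows '[[[0,0,0.02],0],[[0,0,0.02],0],[[0,0,0.004],0],[[0,0,0],0],[[0,0,0],0]]' --grip_force 20

```text
t: 6.3
tool_pos: [0.5429, -0.1186, 0.1935]
tool_rot: [2.4, 2.026, 0.001]
contact_force: [-0.1, 0.1, -2.5]
opening: 0.0368
grip_force: 25.9
```

>>> drive_tool --rows '[[[0,0,0.002],0],[[0,0,0.002],0],[[0,0,0],0]]'

```text
t: 6.6
tool_pos: [0.5424, -0.1181, 0.1888]
tool_rot: [2.4, 2.027, 0.0]
contact_force: [-0.0, 0.3, -2.1]
opening: 0.037
grip_force: 25.9
```

>>> drive_tool --rows '[[[0,0,0.001],0],[[0,0,0.001],0],[[0,0,0],0]]'

```text
t: 6.9
tool_pos: [0.5425, -0.1182, 0.1871]
tool_rot: [2.4, 2.027, 0.0]
contact_force: [-0.6, 1.0, -0.3]
opening: 0.0369
grip_force: 26.2
```

>>> drive_tool --rows '[[[0,0,0.001],0],[[0,0,0.001],0],[[0,0,0],0]]'

```text
t: 7.2
tool_pos: [0.5427, -0.118, 0.1865]
tool_rot: [2.4, 2.027, 0.0]
contact_force: [-4.8, 2.3, 8.2]
opening: 0.0369
grip_force: 26.9
```

>>> drive_tool --rows '[[[0,0,0.001],0],[[0,0,0.001],0],[[0,0,0],0]]'

```text
t: 7.5
tool_pos: [0.543, -0.1177, 0.1858]
tool_rot: [-2.4, -2.027, -0.002]
contact_force: [-6.4, 5.2, 13.8]
opening: 0.0372
grip_force: 27.6
```

>>> drive_tool --rows '[[[0,0,0.001],0],[[0,0,0.001],0],[[0,0,0],0]]'

```text
t: 7.8
tool_pos: [0.5436, -0.1173, 0.1844]
tool_rot: [2.399, 2.027, 0.005]
contact_force: [-4.8, 7.1, 14.9]
opening: 0.0374
grip_force: 28.5
```

>>> drive_tool --rows '[[[0,0,0.001],0],[[0,0,0.001],0],[[0,0,0],0]]'

```text
t: 8.1
tool_pos: [0.5441, -0.1171, 0.1829]
tool_rot: [2.399, 2.027, 0.007]
contact_force: [-4.7, 8.0, 15.5]
opening: 0.0371
grip_force: 29.2
```

```bash
python3 -c "
from h import *
s=snap('scene','s3');d=snap('wrist','w3')
c=cv2.convertScaleAbs(cv2.resize(s['image'][190:270,210:310],(525,420),interpolation=cv2.INTER_CUBIC),alpha=1.3)
cv2.imwrite('pics/j3.png',cv2.resize(np.hstack([d['image'][:,100:460],c]),None,fx=.85,fy=.85))"
```

```text
(no output)
```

View pics/j3.png

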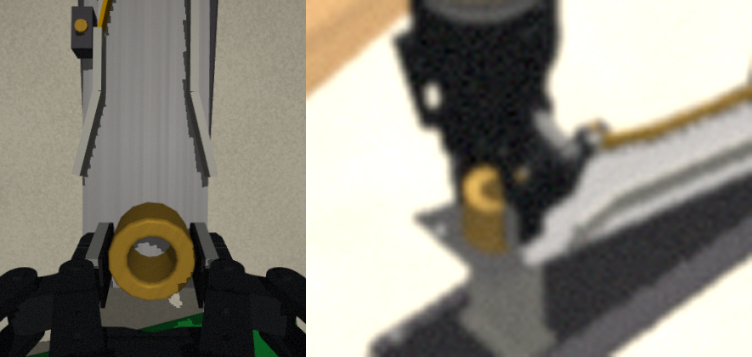

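>>> drive_tool --rows '[[[0,0,0.001],0],[[0,0,0.001],0],[[0,0,0],0]]'

```text
t: 8.5
tool_pos: [0.5444, -0.117, 0.1813]
tool_rot: [2.399, 2.027, 0.009]
contact_force: [-4.5, 8.9, 16.4]
opening: 0.0373
grip_force: 30.0
```

>>> drive_tool --rows '[[[0,0,-0.001],0],[[0,0,-0.001],0],[[0,0,0],0],[[0,0,0],0]]'

```text
t: 8.9
tool_pos: [0.5443, -0.1171, 0.1816]
tool_rot: [2.398, 2.026, 0.009]
contact_force: [-0.1, 6.1, 9.0]
opening: 0.0371
grip_force: 29.1
```

>>> drive_tool --rows '[[[0,0,0],0],[[0,0,0],0],[[0,0,0],0],[[0,0,0],0],[[0,0,0],0],[[0,0,0],0],[[0,0,0],0],[[0,0,0],0]]' --jaw 0.1

```text
t: 9.7
tool_pos: [0.5423, -0.1182, 0.1786]
tool_rot: [-2.4, -2.027, 0.0]
contact_force: [-0.6, 0.6, -0.5]
opening: 0.0766
grip_force: 0.0
```

>>> drive_tool --rows '[[[0,0,-0.02],0],[[0,0,-0.03],0],[[0,0,-0.03],0],[[-0.03,0,0],0],[[-0.03,0,0],0],[[0,0,0],0],[[0,0,0],0],[[0,0,0],0]]'

```text
t: 10.5
tool_pos: [0.5323, -0.1767, 0.2583]
tool_rot: [-2.399, -2.027, -0.0]
contact_force: [0.3, 0.5, -0.2]
opening: 0.077
grip_force: 0.0
```

```bash
python3 -c "
from h import *
delta(ch([-.005,0,.015])+[0,0,.0726])
s=snap('scene','s4');d=snap('wrist','w4')
t=np.linspace(0,6.3,60)
for D in(d,s):
  for h in(0,.032):
    p=proj(D,[ch([.032+.019*np.cos(a),.019*np.sin(a),h]) for a in t]);cv2.polylines(D['image'],[p.round().astype(int)],False,(255,0,255),1)
c=cv2.convertScaleAbs(cv2.resize(s['image'][190:270,210:310],(525,420),interpolation=cv2.INTER_CUBIC),alpha=1.3)
cv2.imwrite('pics/j4.png',cv2.resize(np.hstack([d['image'][:,100:460],c]),None,fx=.85,fy=.85))"
```

```text
pos [ 0.5323 -0.1767  0.2583] yaw 80.4 tool delta mm [27.3  0.  60.9] F [ 0.26  0.46 -0.16] open 0.077 t 10.5
```

View pics/j4.png

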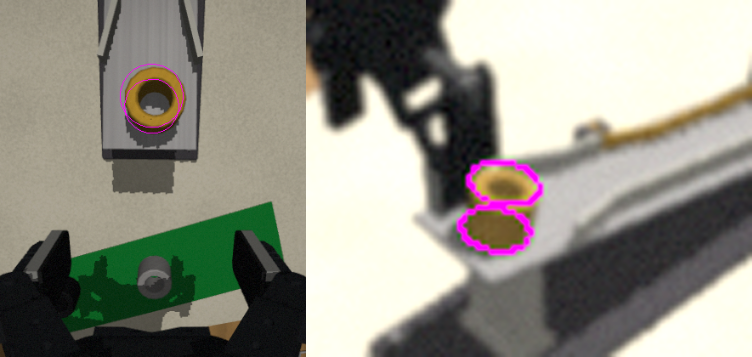

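The bushing stands flat, with both outlines matching at the load spot. Next I close the jaw and get behind it.

>>> drive_tool --rows '[[[0,0,0.02],0],[[0,0,0],0],[[0,0,0],0],[[0,0,0],0],[[0,0,0],0],[[0,0,0],0],[[0,0,0],0]]' --jaw 1

```text
t: 11.3
tool_pos: [0.5324, -0.1774, 0.2391]
tool_rot: [2.4, 2.027, 0.0]
contact_force: [0.1, 0.2, -0.2]
opening: -0.0002
grip_force: 0.0
```

```bash
cat >> h.py <<'E'
def tip():
    o=ctrl.get_obs(); return inch(o["tool_pos"]-[0,0,.0726])*1000
E
python3 -c "
from h import *
print(tip().round(1));delta(ch([-.010,-.002,.013])+[0,0,.0726])
d=snap('wrist','w5');cv2.imwrite('pics/w5.png',d['image'])
R=Ro.from_rotvec(ctrl.get_obs()['tool_rot']);print(R.inv().apply(X),R.inv().apply(Y))"
```

```text
[-42.4  -0.3  48.5]
pos [ 0.5324 -0.1774  0.2391] yaw 80.37 tool delta mm [22.7  1.7 42.4] F [ 0.09  0.2  -0.2 ] open -0.0002 t 11.3
[ 9.68941607e-01 -6.30363821e-04  2.47288831e-01] [-5.35186713e-04 -9.99999755e-01 -4.52098838e-04]
```

View pics/w5.png

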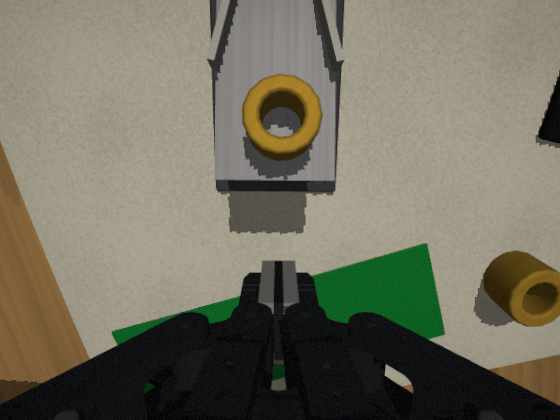

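>>> drive_tool --rows '[[[0,0.0017,0.021],0],[[0,0,0.0214],0],[[0.011,0,0],0],[[0.0117,0,0],0],[[0,0,0],0],[[0,0,0],0],[[0,0,0],0]]'

```text
t: 12.05
tool_pos: [0.5383, -0.1553, 0.1974]
tool_rot: [2.398, 2.026, 0.001]
contact_force: [-0.4, -0.1, 0.3]
opening: 0.0002
grip_force: 0.0
```

>>> drive_tool --rows '[[[0.00485,0,0.00124],0],[[0.00485,0,0.00124],0],[[0.00485,0,0.00124],0],[[0.00485,0,0.00124],0],[[0.00485,0,0.00124],0]]'

```text
t: 12.55
tool_pos: [0.5419, -0.131, 0.19]
tool_rot: [2.4, 2.027, -0.0]
contact_force: [-0.6, -1.7, -0.1]
opening: 0.0001
grip_force: 0.5
```

```bash
python3 -c "
from h import *
print(tip().round(1), ctrl.get_obs()['contact_force']@X)"
```

```text
[15.6 -1.9 12.6] -1.6879171421093089
```

>>> drive_tool --rows '[[[0.00485,0,0.00124],0],[[0.00485,0,0.00124],0],[[0.00485,0,0.00124],0],[[0.00485,0,0.00124],0],[[0.00485,0,0.00124],0],[[0.00485,0,0.00124],0],[[0.00485,0,0.00124],0],[[0.00485,0,0.00124],0]]'

```text
t: 13.35
tool_pos: [0.5484, -0.0926, 0.18]
tool_rot: [2.4, 2.027, 0.0]
contact_force: [0.3, -1.2, 1.8]
opening: -0.0001
grip_force: 0.6
```

>>> drive_tool --rows '[[[0.00485,0,0.00124],0],[[0.00485,0,0.00124],0],[[0.00485,0,0.00124],0],[[0.00485,0,0.00124],0],[[0.00485,0,0.00124],0],[[0,0,0],0]]'

```text
t: 13.95
tool_pos: [0.5523, -0.0682, 0.1734]
tool_rot: [-2.399, -2.027, -0.001]
contact_force: [-0.0, 0.8, -0.4]
opening: -0.0001
grip_force: 0.0
```

```bash
python3 -c "
from h import *
T=tip();print(T.round(1), ctrl.get_obs()['contact_force']@X)
s=snap('scene','s6');d=snap('wrist','w6')
t=np.linspace(0,6.3,60)
for D in(d,s):
  for h in(0,.032):
    p=proj(D,[ch([T[0]/1000+.030+.019*np.cos(a),-.001+.019*np.sin(a),h]) for a in t]);cv2.polylines(D['image'],[p.round().astype(int)],False,(255,0,255),1)
c=cv2.convertScaleAbs(cv2.resize(s['image'][180:260,240:340],(525,420),interpolation=cv2.INTER_CUBIC),alpha=1.3)
cv2.imwrite('pics/j6.png',cv2.resize(np.hstack([d['image'][:,100:460],c]),None,fx=.85,fy=.85))"
```

```text
[81.3 -1.7 12.3] 0.8667991459742215
```

View pics/j6.png

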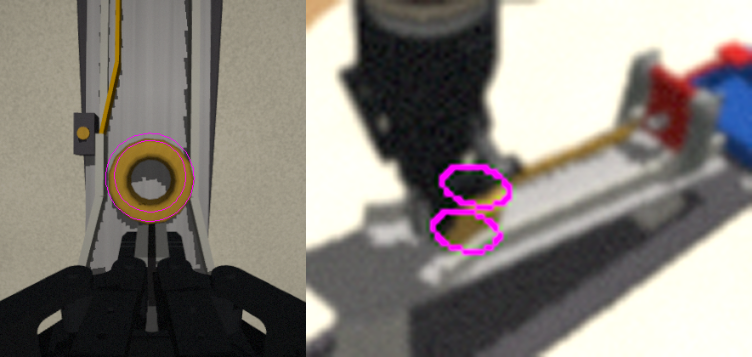

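The bushing is flat between the walls at about x=110 mm. I continue into the brake.

>>> drive_tool --rows '[[[0.00388,0,0.00099],0],[[0.00388,0,0.00099],0],[[0.00388,0,0.00099],0],[[0.00388,0,0.00099],0],[[0.00388,0,0.00099],0],[[0.00388,0,0.00099],0]]'

```text
t: 14.65
tool_pos: [0.5563, -0.0458, 0.1678]
tool_rot: [-2.4, -2.027, 0.0]
contact_force: [-0.2, -0.7, -0.0]
opening: -0.0001
grip_force: 0.3
```

>>> drive_tool --rows '[[[0.00388,0,0.00099],0],[[0.00388,0,0.00099],0],[[0.00388,0,0.00099],0],[[0.00388,0,0.00099],0],[[0.00388,0,0.00099],0],[[0.00388,0,0.00099],0],[[0.00388,0,0.00099],0]]'

```text
t: 15.35
tool_pos: [0.5613, -0.0197, 0.1616]
tool_rot: [2.399, 2.026, 0.0]
contact_force: [1.5, -4.8, 1.9]
opening: 0.0002
grip_force: 2.2
```

>>> drive_tool --rows '[[[0.00388,0,0.00099],0],[[0.00388,0,0.00099],0],[[0.00388,0,0.00099],0],[[0.00388,0,0.00099],0],[[0.00388,0,0.00099],0],[[0.00388,0,0.00099],0],[[0.00388,0,0.00099],0]]'

```text
t: 16.05
tool_pos: [0.5652, 0.0077, 0.1539]
tool_rot: [-2.4, -2.027, 0.001]
contact_force: [0.7, -3.5, 1.7]
opening: -0.0
grip_force: 2.3
```

```bash
python3 -c "
from h import *
T=tip();print(T.round(1), ctrl.get_obs()['contact_force']@X)
d=snap('wrist','w7')
t=np.linspace(0,6.3,60);D=d
for h in(0,.032):
    p=proj(D,[ch([T[0]/1000+.028+.019*np.cos(a),-.002+.019*np.sin(a),h]) for a in t]);cv2.polylines(D['image'],[p.round().astype(int)],False,(255,0,255),1)
for x in (.250,.270): 
    p=proj(D,[ch([x,y,.025]) for y in(-.01,.01)]).round().astype(int);cv2.line(D['image'],tuple(map(int,p[0])),tuple(map(int,p[1])),(0,255,0),1)
cv2.imwrite('pics/j7.png',cv2.resize(d['image'][0:300,130:430],(600,600)))"
```

```text
[160.7  -1.8  12.5] -3.6126692700330665
```

View pics/j7.png

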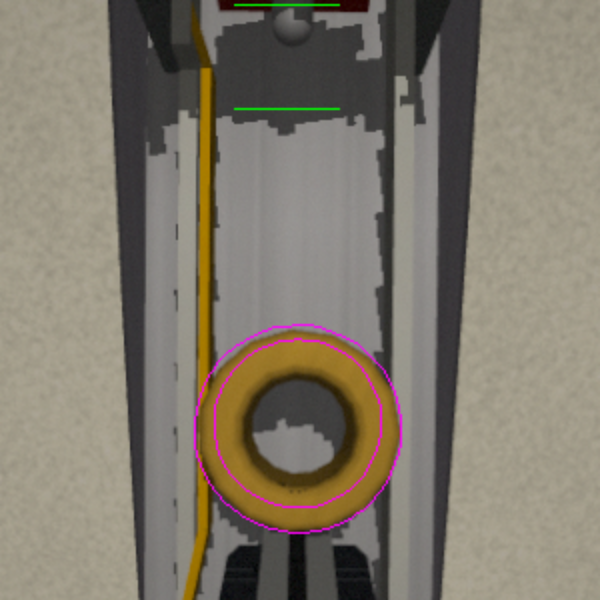

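The screw tip shows at (292,47) in the crop, about x=262 mm, so I expect the bushing seated at about 243 mm (54 mm more travel). I close in, then creep.

>>> drive_tool --rows '[[[0.00388,0,0.00099],0],[[0.00388,0,0.00099],0],[[0.00388,0,0.00099],0],[[0.00388,0,0.00099],0],[[0.00388,0,0.00099],0],[[0.00388,0,0.00099],0],[[0.00388,0,0.00099],0],[[0.00388,0,0.00099],0],[[0.00388,0,0.00099],0],[[0.00388,0,0.00099],0]]'

```text
t: 17.1
tool_pos: [0.5719, 0.046, 0.1441]
tool_rot: [-2.4, -2.027, -0.0]
contact_force: [1.3, -4.1, 2.1]
opening: -0.0001
grip_force: 2.3
```

>>> drive_tool --rows '[[[0.00194,0,0.0005],0],[[0.00194,0,0.0005],0],[[0.00097,0,0.00025],0],[[0.00097,0,0.00025],0],[[0.00097,0,0.00025],0],[[0.00097,0,0.00025],0]]'

```text
t: 17.7
tool_pos: [0.5731, 0.0533, 0.1422]
tool_rot: [2.4, 2.027, -0.0]
contact_force: [0.5, -3.8, 1.6]
opening: 0.0004
grip_force: 2.3
```

```bash
python3 -c "
from h import *
T=tip();print(T.round(1), ctrl.get_obs()['contact_force']@X)"
```

```text
[208.4  -2.   12.5] -3.9038298201499138
```

>>> drive_tool --rows '[[[0.00048,0,0.00012],0],[[0.00048,0,0.00012],0],[[0.00048,0,0.00012],0],[[0.00048,0,0.00012],0],[[0.00048,0,0.00012],0],[[0.00048,0,0.00012],0]]'

```text
t: 18.3
tool_pos: [0.5736, 0.0562, 0.1415]
tool_rot: [2.4, 2.027, 0.0]
contact_force: [0.7, -4.7, 2.7]
opening: -0.0001
grip_force: 2.2
```

>>> drive_tool --rows '[[[0.00048,0,0.00012],0],[[0.00048,0,0.00012],0],[[0,0,0],0]]'

```text
t: 18.6
tool_pos: [0.5738, 0.0572, 0.1412]
tool_rot: [-2.4, -2.027, -0.0]
contact_force: [0.5, -3.7, 2.4]
opening: 0.0
grip_force: 2.0
```

>>> drive_tool --rows '[[[0.00048,0,0.00012],0],[[0.00048,0,0.00012],0],[[0,0,0],0]]'

```text
t: 18.9
tool_pos: [0.5739, 0.0581, 0.141]
tool_rot: [-2.4, -2.027, -0.0]
contact_force: [-0.3, -4.8, 2.6]
opening: 0.0002
grip_force: 2.1
```

>>> drive_tool --rows '[[[0.00048,0,0.00012],0],[[0.00048,0,0.00012],0],[[0,0,0],0]]'

```text
t: 19.2
tool_pos: [0.5741, 0.059, 0.1407]
tool_rot: [-2.4, -2.027, -0.0]
contact_force: [0.2, -4.0, 1.0]
opening: -0.0
grip_force: 2.1
```

>>> drive_tool --rows '[[[0.00048,0,0.00012],0],[[0,0,0],0]]'

```text
t: 19.4
tool_pos: [0.5742, 0.0595, 0.1406]
tool_rot: [-2.4, -2.027, -0.0]
contact_force: [-0.4, -4.4, 2.5]
opening: -0.0
grip_force: 2.1
```

>>> drive_tool --rows '[[[0.00048,0,0.00012],0],[[0.00024,0,6e-05],0],[[0,0,0],0]]'

```text
t: 19.7
tool_pos: [0.5743, 0.0602, 0.1404]
tool_rot: [-2.4, -2.027, -0.0]
contact_force: [0.2, -4.8, 1.5]
opening: -0.0001
grip_force: 2.1
```

>>> drive_tool --rows '[[[0.00048,0,0.00012],0],[[0.00024,0,6e-05],0],[[0,0,0],0]]'

```text
t: 20.0
tool_pos: [0.5744, 0.0608, 0.1402]
tool_rot: [2.4, 2.027, -0.0]
contact_force: [0.1, -5.5, 1.9]
opening: -0.0002
grip_force: 2.6
```

>>> drive_tool --rows '[[[0.00048,0,0.00012],0],[[0,0,0],0],[[0,0,0],0]]'

```text
t: 20.3
tool_pos: [0.5744, 0.061, 0.1401]
tool_rot: [2.4, 2.027, -0.001]
contact_force: [0.4, -5.9, 1.4]
opening: -0.0004
grip_force: 3.1
```

>>> drive_tool --rows '[[[0.00048,0,0.00012],0],[[0,0,0],0],[[0,0,0],0]]'

```text
t: 20.6
tool_pos: [0.5745, 0.0612, 0.1401]
tool_rot: [2.399, 2.027, -0.002]
contact_force: [-0.3, -6.5, 2.4]
opening: 0.0003
grip_force: 3.7
```

>>> drive_tool --rows '[[[0.00029,0,7e-05],0],[[0,0,0],0],[[0,0,0],0]]'

```text
t: 20.9
tool_pos: [0.5745, 0.0613, 0.14]
tool_rot: [2.399, 2.027, -0.003]
contact_force: [-1.2, -8.6, 2.9]
opening: -0.0001
grip_force: 4.1
```

>>> drive_tool --rows '[[[0.0002,0,5e-05],0],[[0,0,0],0],[[0,0,0],0],[[0,0,0],0],[[0,0,0],0],[[0,0,0],0]]'

```text
t: 21.5
tool_pos: [0.5746, 0.0613, 0.14]
tool_rot: [2.399, 2.026, -0.003]
contact_force: [-0.7, -8.1, 3.2]
opening: 0.0001
grip_force: 4.4
```

```bash
python3 -c "
from h import *
T=tip();print(T.round(1), ctrl.get_obs()['contact_force']@X)
F=[]
for i in range(4):
    d=snap('wrist','w8');F.append(ctrl.get_obs()['contact_force']@X)
print(np.round(F,2))
t=np.linspace(0,6.3,60);D=d
for h in(.032,):
    p=proj(D,[ch([.243+.019*np.cos(a),-.002+.019*np.sin(a),h]) for a in t]);cv2.polylines(D['image'],[p.round().astype(int)],False,(255,0,255),1)
cv2.imwrite('pics/j8.png',cv2.resize(d['image'][50:350,130:430],(600,600)))"
```

```text
[216.9  -2.   12.5] -8.646160398753649
[-9.83 -8.8  -9.05 -8.97]
```

View pics/j8.png

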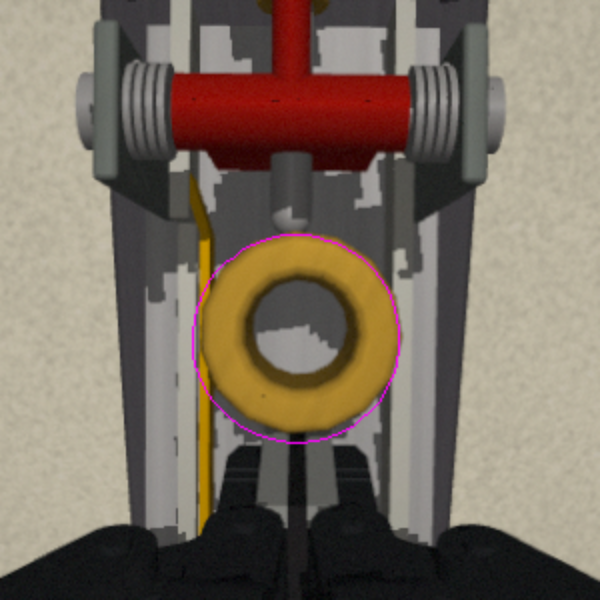

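The bushing sits against the screw, flat, with about 9 N push (roughly 5 N of it on the stop). I back off gently along the chute and then up.

>>> drive_tool --rows '[[[-0.0005,0,-0.00012],0],[[-0.0005,0,-0.00012],0],[[-0.0005,0,-0.00012],0],[[-0.001,0,-0.00025],0],[[-0.002,0,-0.0005],0],[[-0.005,0,-0.00124],0],[[-0.01,0,-0.0025],0],[[-0.02,0,-0.005],0],[[-0.01,0,-0.02],0],[[0,0,-0.03],0]]'

```text
t: 22.7
tool_pos: [0.5646, 0.0121, 0.1981]
tool_rot: [-2.399, -2.023, 0.005]
contact_force: [-0.7, -0.1, 0.6]
opening: -0.0002
grip_force: 0.0
```

>>> drive_tool --rows '[[[0,0,-0.04],0],[[0,0,0],0],[[0,0,0],0],[[0,0,0],0],[[0,0,0],0],[[0,0,0],0]]'

```text
t: 23.3
tool_pos: [0.5657, 0.0135, 0.2381]
tool_rot: [-2.398, -2.026, 0.003]
contact_force: [0.7, -0.3, -0.4]
opening: -0.0002
grip_force: 0.0
```

```bash
python3 -c "
from h import *
print(ctrl.get_obs()['contact_force'],ctrl.get_obs()['t'])
d=snap('wrist','w9')
t=np.linspace(0,6.3,60);D=d
p=proj(D,[ch([.2435,-.002,.016])])[0];print(p)
x,y=int(p[0]),int(p[1]);y0=max(0,y-70);x0=x-70
cv2.imwrite('pics/j9.png',cv2.resize(d['image'][y0:y0+140,x0:x0+140],(560,560),interpolation=cv2.INTER_CUBIC))"
```

```text
[ 0.71065829 -0.28812091 -0.36898198] 23.3
[279.9432499   97.36499117]
```

View pics/j9.png

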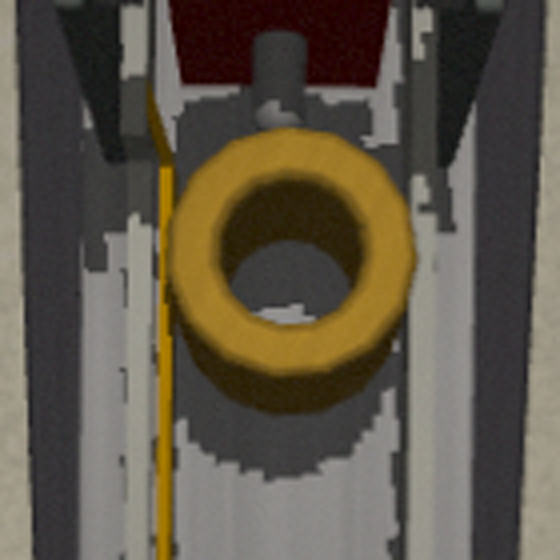

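The bushing rests against the screw, with the rim meeting the tip at (278,128) in the crop, and the robot is clear.

```bash
python3 -c "
from station import ctrl
print(ctrl.finish_job())"
```

```text
the job is handed in; nothing more can be done
None
```

I loaded the brass bushing, pushed it past the brake, held it against the stop screw at an estimated 5 N and left it resting there. The job is handed in at about 23 s with no verdict returned; I viewed 13 pictures, three over the limit of 10.

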